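# Send the thick resistor down the rocker chute

### The job

Take the thickest of the three dark tube resistors off its stand and set it, rather than drop it, crosswise on the pivoting tray of the rocker chute, then let go and get clear. Its own weight, not a push, must tip the tray and roll it down into the receiving trough, and the emptied tray must swing back. Leave the two slim tubes and everything else where they are.

Things in the scene. Friction and masses are not known exactly. Their poses are not given: they have to be found in the camera images.
- thick_mid (a point): the thick tube resistor (the one to send): smooth dark cylinder with steel end bands, 32 mm diameter, 120 mm long, 130 to 210 g. The point is its centre, half-way up; its x axis runs along the tube. It starts lying in the two V-saddles of a stand; the saddles are under its ends (39 to 51 mm either side of its middle), so its middle 78 mm is free for fingers, the stand's 6 mm base plate is on the table and the tube's centre is about 48 mm above the table
- slim1_mid (a point): a slim tube resistor of the same look, 20 mm diameter, 120 mm long, about 60 g, on an identical stand; centre of the tube, x along it. Leave it
- slim2_mid (a point): another slim tube resistor, 20 mm diameter, 120 mm long, like slim1; centre of the tube, x along it. Leave it
- chute: the rocker chute, a grey steel fixture 370 mm long and 190 mm wide, fixed to the table. Origin: centre of its base plate's underside. Its x axis runs horizontally along the rolling direction, from the tray's counterweighted rear end (x = -185 mm, near the robot) to the trough's end wall (x = +170 mm); its y axis is the tray's pivot direction; z up. The pivot lies at x = -90 mm, z = 100 mm, held by two cheek plates that rise to z = 118 mm at y = +-90 mm
- tray (a joint): angle of the pivoting tray in rad: -0.12 at rest, empty (rear end low, held back by its counterweight), 0 level, +0.22 fully tipped towards the trough. The tray is light: less than 1 N downwards on it tips it, slowly (damped), and empty it swings back by itself in about 1.5 s. The tray is an aluminium sheet 150 mm long, 158 mm wide inside, with 14 mm side walls and a 24 mm lip at its rear end, open at the front; all of it lies on the trough side of the pivot
- tray_load (a point): the place to set the tube: a point on the tray's upper face, mid-width, 80 mm from the pivot and 57 mm in front of the rear lip. It moves with the tray; x along the tray towards the trough, y along the pivot (the direction the tube must lie), z out of the tray's face. With the tray at rest it is about 112 mm above the table
- trough (a point): about where the tube's centre comes to rest in the receiving trough: open-topped trough at the chute's front, 166 mm wide, with a rubber floor falling gently to an end wall; moves with the chute; same axes as the chute
- breaker: white two-pole circuit breaker, 78 x 36 mm, 76 mm tall, standing; origin under its centre. Leave it
- capacitor: aluminium can capacitor, 60 mm diameter, 95 mm tall; origin under its centre. Leave it
- meter: black hand multimeter, 170 x 85 x 45 mm, lying on its back; origin under its centre. Leave it
- spanner: spanner lying on the table; leave it
Mind the look-alikes: they are no part of the job. Leave any turquoise look-alike of the part that bears thick_mid alone.

How it is judged:
By the outcome, as a careful person would: the job done as asked, in the order asked, and still so for the second after the job is handed in, with the robot touching nothing.
It also fails if it takes over 38 s, if anything falls off the work surface, if the arm or the gripper's body presses on something with over 40 N, if the wrist force passes 120 N, or if a joint passes its speed limit or range.

### The arm

A 6-joint arm with a two-finger parallel gripper is mounted at the origin on the work surface. World frame = base frame: x ahead of the robot, y to its left, z up, the work surface at z = 0. Lengths are in m, angles in rad, forces in N, time in s.
With the tool pointing down it reaches from about 0.275 to 0.975 m from the base axis. Payload 8.4 kg.
Tool frame: the origin (TCP) lies between the finger pads; the fingertips stand 8 mm ahead of it and the grasp point (between the pads) lies 11 mm behind it (tip_reach is the distance from the TCP to the fingertips, in m); z points along the fingers, x is the direction in which the jaws open and shut, and the axes are right-handed (so a half turn about z gives the same grasp; the last joint's range is limited). The gripper opens to 92 mm and grips with 3 to 60 N. Pads are 20 mm wide; open, the fingers measure 128 mm over their backs; the gripper's body (75 mm by 189 mm) begins 69 mm behind the grasp point.
Start: joints at [1.216, 0.353, 1.633, -0, 1.155, -0.002], TCP at [0.216, 0.587, 0.223] pointing down, gripper open.
Joint ranges: [-2.63, 2.63], [-0.92, 2.1], [0.06, 2.66], [-1.3, 4.44], [0, 2.69], [-3.02, 3.02]. Speed limits (rad/s): [2.22, 2.22, 2.79, 3.14, 3.14, 3.14].

### API

Orientations are given as a unit quaternion [x, y, z, w].
In Python, from workcell import move_to, line_to, move_j, grip, hold, solve_ik, camera, camera_params, IKError, hand_in, get_clock, get_joint_pos, get_dq, get_joint_efforts, get_ee_pos, get_tcp_rot, get_force, get_torque, get_grip_width, tip_reach gives the robot as it stands. Calls block until the motion is done:
- move_to(position, orientation): joint-space move of the TCP to a pose.
- line_to(position, ori=None, velocity=0.15, contact_N=None): straight line of the TCP; ori=None keeps the orientation; velocity is the mean speed in m/s. With contact_N (N) it stops when the force on the tool has changed by that much, and returns True; else False.
- move_j(angles): joint-space move.
- grip(opening, grasp_force=None): finger opening in m; grasp_force is the grip in N (None keeps the last); returns when the fingers have stopped.
- hold(seconds).
- solve_ik(position, orientation): joint angles nearest the present ones, or None.
- camera(name): name is "scene" or "top"; returns (picture, depth): 400x640x3 uint8, red, green, blue; 400x640 float32, m along the optical axis (not along the pixel's ray), 0 where there is no reading.
- camera_params(name): a dict with "fx", "fy", "cx", "cy" (pixels), "k1" (the pictures are not rectified: a ray, as slopes to the right and down, at radius r is drawn at 1 + k1 r^2 times it, then the intrinsics apply), "origin" and "attitude" of the camera in the world. Camera axes: x right, y down, z forward; pixel columns grow to the right and rows downward; lengths in m; the calibration is good to about 2 mm. A picture is of the moment at which its call begins. camera_params takes no time and is no camera call.
A pose or a line that the arm cannot do raises IKError and nothing moves.
- hand_in(): hands the job in, once; it reports no verdict.
Readings, each from a call of its own:
- get_clock(): time.
- get_joint_pos(): joint angles.
- get_dq(): joint speeds.
- get_joint_efforts(): joint torques, N m.
- get_ee_pos(): TCP position.
- get_tcp_rot(): TCP orientation.
- get_force(): force on the tool from outside, world axes, zero at the start.
- get_torque(): the same for the moment, N m.
- get_grip_width(): finger opening in m.
Only numpy, scipy, OpenCV 4.12 (cv2) and the standard library are available. Lean on these libraries where they do the work, as an engineer would, in place of code of your own. Each camera call takes 0.05 s, during which the arm holds its last target.

## Working session

There is one attempt and no reset: what is moved stays moved. The work goes in short steps, each a Python script; the robot and the scene stay as the last script left them, time stands still between calls to the robot, and variables do not carry over. Pictures are saved under pics/ and viewed, and the job is handed in when it is done.

```bash
ls; mkdir -p pics; python3 - <<'E'
from workcell import *
import cv2,numpy as np
for n in("scene","top"):
    im,d=camera(n); cv2.imwrite(f"pics/{n}0.png",im[:,:,::-1]); np.save(f"{n}0.npy",d)
    print(n,camera_params(n),d.min(),d.max())
print(get_clock(),get_tcp_rot(),tip_reach)
E
```

```text
pics
scene {'fx': 488.0663262484546, 'fy': 488.0663262484546, 'cx': 313.4927395544772, 'cy': 200.9827451881502, 'k1': -0.1429821163000249, 'origin': array([1.05737967, 0.82290388, 0.82964952]), 'attitude': array([ 0.23446603,  0.86912924, -0.41880281, -0.11934923])} 0.0 3.7614996
top {'fx': 435.2869967156924, 'fy': 435.2869967156924, 'cx': 323.23946923539484, 'cy': 200.4420084687722, 'k1': -0.04999721456904777, 'origin': array([0.31710894, 0.03648844, 1.19709957]), 'attitude': array([-0.68259149,  0.72281546, -0.07864115,  0.07363578])} 0.0 2.2449043
0.1 [ 8.20213955e-01  5.72056553e-01 -4.93791504e-04  3.51133722e-04] 0.008
```

View pics/scene0.png

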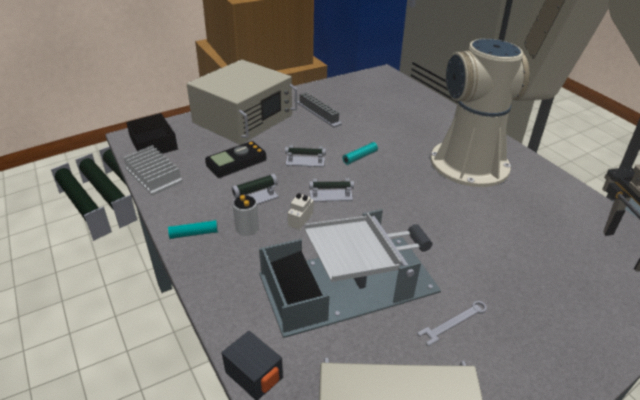

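View pics/top0.png

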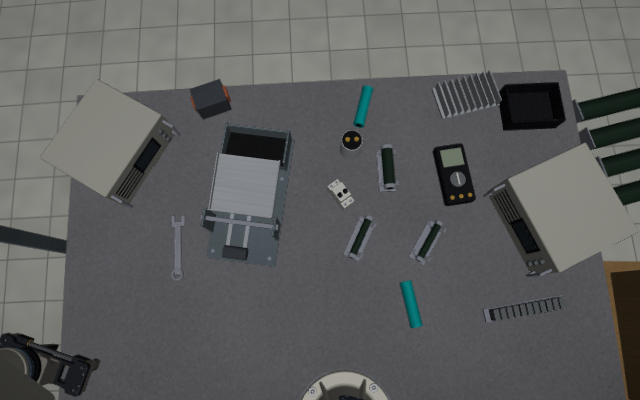

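```bash
cat > h.py <<'E'
import numpy as np,cv2
from scipy.spatial.transform import Rotation as R
from workcell import *
def rays(n,uv):
    p=camera_params(n);K=np.array([[p['fx'],0,p['cx']],[0,p['fy'],p['cy']],[0,0,1]])
    q=cv2.undistortPoints(np.array(uv,float).reshape(-1,1,2),K,np.array([p['k1'],0,0,0,0])).reshape(-1,2)
    d=np.c_[q,np.ones(len(q))]
    return p['origin'],d@R.from_quat(p['attitude']).as_matrix().T
def onplane(n,uv,z):
    o,d=rays(n,uv); return o+d*((z-o[2])/d[:,2])[:,None]
def cloud(n,depth):
    h,w=depth.shape;vv,uu=np.mgrid[:h,:w]
    o,d=rays(n,np.c_[uu.ravel(),vv.ravel()])
    P=o+d*depth.ravel()[:,None]; P[depth.ravel()==0]=np.nan
    return P.reshape(h,w,3)
E
python3 - <<'E'
from h import *
t=cv2.imread("pics/top0.png")
c=t[130:280,320:480]; a=cv2.resize(c,None,fx=4,fy=4,interpolation=cv2.INTER_CUBIC)
cv2.imwrite("pics/crop_top.png",a)
c=t[110:280,180:310]; cv2.imwrite("pics/crop_chute.png",cv2.resize(c,None,fx=3.5,fy=3.5,interpolation=cv2.INTER_CUBIC))
P=cloud("top",np.load("top0.npy")); hsv=cv2.cvtColor(t,cv2.COLOR_BGR2HSV)
for name,(u,v) in dict(thick=(388,167),a=(359,238),b=(427,242)).items():
    p=P[v-40:v+40,u-25:u+25].reshape(-1,3); 
    q=p[(p[:,2]>.03)&(p[:,2]<.09)]
    print(name,P[v,u],len(q),np.nanpercentile(q[:,2],[5,50,95,99]))
print("table",np.nanmedian(P[300:320,250:300,2]))
for u,v in [(245,170),(245,200),(225,185),(270,185)]: print((u,v),P[v,u])
E
```

```text
thick [ 0.64723143 -0.15924257  0.06626549] 593 [0.04335091 0.06012086 0.06579459 0.06740424]
a [ 0.46092134 -0.06762762  0.05116703] 581 [0.03719455 0.0467383  0.05454654 0.06814036]
b [ 0.44016404 -0.2479196   0.04709828] 476 [0.03567482 0.04654331 0.05130402 0.05326626]
table 0.0004332337371927286
(245, 170) [0.64499681 0.21891764 0.11861336]
(245, 200) [0.56739964 0.22163203 0.11114067]
(225, 185) [0.60969759 0.27234861 0.11231831]
(270, 185) [0.60196626 0.15588305 0.11620746]
```

View pics/crop_top.png

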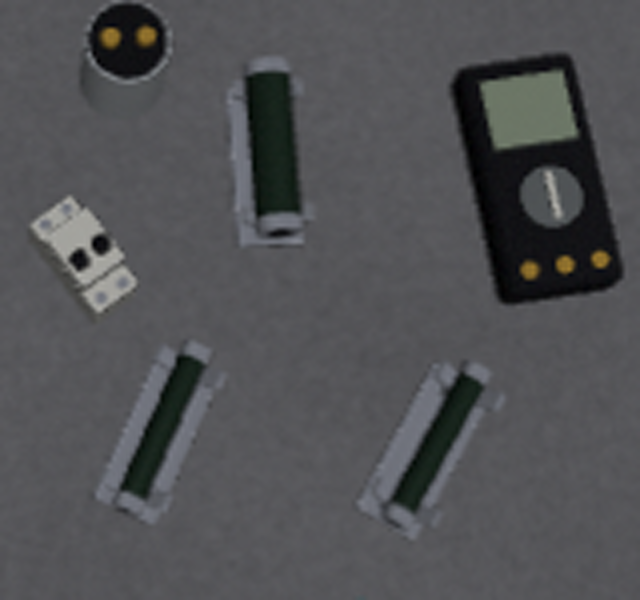

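View pics/crop_chute.png

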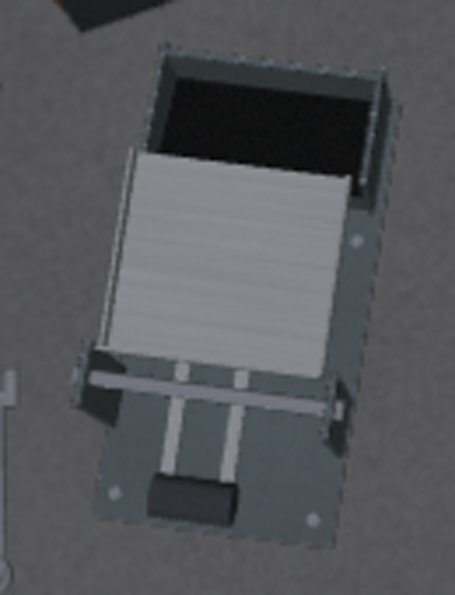

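```bash
python3 - <<'E'
from h import *
t=cv2.imread("pics/top0.png"); g=cv2.cvtColor(t,cv2.COLOR_BGR2GRAY); P=cloud("top",np.load("top0.npy"))
# base plate corners
c=np.array([[95,517],[333,547],[398,103]])/3.5+[180,110]-.36
B=onplane("top",c,0.006); print("plate",B.round(4), np.linalg.norm(B[0]-B[1]),np.linalg.norm(B[1]-B[2]))
ax=(B[2]-B[1]);print("yaw rear",np.arctan2(B[0][1]-B[1][1],B[0][0]-B[1][0])-np.pi/2,"side",np.arctan2(ax[1],ax[0]))
print("centre",(B[0]+B[2])/2)
# tray
roi=np.zeros_like(g);roi[140:230,200:290]=1
m=((g>125)&(roi>0)).astype(np.uint8); m=cv2.morphologyEx(m,cv2.MORPH_OPEN,np.ones((5,5)))
n,l,s,_=cv2.connectedComponentsWithStats(m);k=1+s[1:,4].argmax();m=(l==k).astype(np.uint8);print(s[k])
p=P[cv2.erode(m,np.ones((5,5)))>0]; p=p[~np.isnan(p[:,0])]
A=np.c_[p[:,:2],np.ones(len(p))];co,*_=np.linalg.lstsq(A,p[:,2],rcond=None);r=p[:,2]-A@co
print("plane",co,r.std(),"slope",np.hypot(*co[:2]),"dir",np.arctan2(co[1],co[0]))
rc=cv2.minAreaRect(cv2.findContours(m,0,1)[0][0]);bx=cv2.boxPoints(rc);print(bx)
T=onplane("top",bx,.112);print(T.round(4))
# tubes
hsv=cv2.cvtColor(t,cv2.COLOR_BGR2HSV)
cb=np.array([hsv[v,u] for u,v in[(388,167),(359,238),(427,242)]]);print(cb)
mm=((hsv[...,1]>70)&(hsv[...,2]<80)&(hsv[...,0]>35)&(hsv[...,0]<85)).astype(np.uint8)
for (u,v),z in zip([(388,167),(359,238),(427,242)],(.06,.048,.048)):
    n,l=cv2.connectedComponents(mm); 
    M=(l==l[v,u]); q=np.argwhere(M)[:,::-1].astype(np.float32); rr=cv2.minAreaRect(q); print(rr,len(q))
    print(onplane("top",cv2.boxPoints(rr),z).round(4), onplane("top",[rr[0]],z))
    print("median3d",np.nanmedian(P[M],0))
E
```

```text
plate [[0.4369 0.3475 0.006 ]
 [0.4035 0.1623 0.006 ]
 [0.7643 0.0964 0.006 ]] 0.1882111259051029 0.3667456404012857
yaw rear -0.17841038144073518 side -0.18068006050197144
centre [0.60063409 0.22194055 0.006     ]
[ 212  154   66   63 3430]
plane [ 0.11902019 -0.02419976  0.04711284] 0.002069454374284917 slope 0.12145547947466272 dir -0.20059050193241906
[[210.76767 209.44795]
 [218.13385 152.97398]
 [278.3699  160.83086]
 [271.00372 217.30482]]
[[0.5475 0.3094 0.112 ]
 [0.6977 0.2899 0.112 ]
 [0.6668 0.1326 0.112 ]
 [0.5185 0.1564 0.112 ]]
[[ 73  87  35]
 [ 73  85  36]
 [ 72 111  30]]
((387.4356689453125, 165.14666748046875), (34.59828567504883, 10.111909866333008), 84.64417266845703) 337
[[ 0.7033 -0.1453  0.06  ]
 [ 0.7045 -0.1733  0.06  ]
 [ 0.6063 -0.173   0.06  ]
 [ 0.6052 -0.1455  0.06  ]] [[ 0.65439444 -0.15926227  0.06      ]]
median3d [ 0.65366129 -0.15900895  0.06130803]
((360.14434814453125, 235.67527770996094), (5.685938835144043, 35.84172058105469), 23.96249008178711) 208
[[ 0.4285 -0.0424  0.048 ]
 [ 0.5138 -0.0875  0.048 ]
 [ 0.5067 -0.1009  0.048 ]
 [ 0.4217 -0.0556  0.048 ]] [[ 0.46733802 -0.07141447  0.048     ]]
median3d [ 0.46668399 -0.07120364  0.04839739]
((428.9232482910156, 239.95777893066406), (6.133511543273926, 34.96101379394531), 28.810794830322266) 205
[[ 0.4104 -0.22    0.048 ]
 [ 0.4893 -0.2737  0.048 ]
 [ 0.4805 -0.2873  0.048 ]
 [ 0.4018 -0.2335  0.048 ]] [[ 0.44518756 -0.2534111   0.048     ]]
median3d [ 0.44535303 -0.2538365   0.04851066]
```

The three tubes are at top px (388,167), (359,238) and (427,242). The one at (388,167) is clearly the widest, and its top is at 65 mm against about 52 mm for the others, so it is the thick one. The turquoise pieces at (363,106) and (411,304) are the look-alikes. I'll cross-check its position in the scene view and check IK.

```bash
cat >> h.py <<'E'
CH=np.array([0.6006,0.2219]); YAW=-0.179
def tool(jaw,zdir):
    z=np.array(zdir,float);z/=np.linalg.norm(z);x=np.array(jaw,float);x-=z*(x@z);x/=np.linalg.norm(x)
    return R.from_matrix(np.c_[x,np.cross(z,x),z]).as_quat()
cx=np.array([np.cos(YAW),np.sin(YAW),0]);ez=np.array([0,0,1.])
NT=-np.sin(.12)*cx+np.cos(.12)*ez   # tray normal
LOAD=np.r_[CH,0]+cx*(-0.0109)+ez*.112
E
python3 - <<'E'
from h import *
s=cv2.imread("pics/scene0.png")
cv2.imwrite("pics/crop_scene.png",cv2.resize(s[130:250,160:360],None,fx=4,fy=4,interpolation=cv2.INTER_CUBIC))
print("ends top",onplane("top",[[386.6,144.5],[389.6,187]],.048), "mid",onplane("top",[[387.44,165.15]],.048))
hsv=cv2.cvtColor(s,cv2.COLOR_BGR2HSV);print(hsv[186,255])
mm=((hsv[...,1]>70)&(hsv[...,2]<80)&(hsv[...,0]>35)&(hsv[...,0]<85)).astype(np.uint8)
n,l,st,ce=cv2.connectedComponentsWithStats(mm)
for k in range(1,n):
    if st[k,4]>80: 
        rr=cv2.minAreaRect(np.argwhere(l==k)[:,::-1].astype(np.float32));print(rr,st[k,4],onplane("scene",[rr[0]],.048))
print("load",LOAD,NT)
C=np.array([.6544,-.159,.048])
for sg in(1,-1):
    q=tool([0,sg,0],[0,0,-1]);print("pick",solve_ik(C+ez*.1,q),solve_ik(C,q))
    q=tool(cx*sg,-NT);print("place",solve_ik(LOAD+NT*.016,q),solve_ik(LOAD+NT*.1,q))
f=[get_force() for _ in range(3)];print(f)
E
```

```text
ends top [[ 0.71789688 -0.16442207  0.048     ]
 [ 0.59574775 -0.16166184  0.048     ]] mid [[ 0.65794366 -0.16133914  0.048     ]]
[54 36 35]
((99.48231506347656, 180.26548767089844), (50.704856872558594, 14.11081314086914), 48.8140754699707) 461 [[ 1.02030514 -0.39946769  0.048     ]]
((74.03202056884766, 190.94448852539062), (51.17597198486328, 15.209975242614746), 51.76617431640625) 649 [[ 1.09407504 -0.3851505   0.048     ]]
load [0.58987416 0.2238407  0.112     ] [-0.11779947  0.02131424  0.99280864]
pick [-2.40579325e-01  4.98300184e-01  1.58562086e+00 -4.44089210e-16
  1.05767161e+00 -1.81137565e+00] [-2.40579325e-01  6.15599334e-01  1.64129855e+00 -4.44089210e-16
  8.84694767e-01 -1.81137565e+00]
place [ 0.39836527  0.41282245  1.7856072  -0.08751794  0.84437523  0.63228161] [ 0.4077434   0.30542537  1.73449622 -0.07869562  1.00300059  0.62580321]
pick [-2.40579325e-01  4.98300184e-01  1.58562086e+00 -4.44089210e-16
  1.05767161e+00  1.33021700e+00] [-2.40579325e-01  6.15599334e-01  1.64129855e+00 -4.44089210e-16
  8.84694767e-01  1.33021700e+00]
place [ 0.39836527  0.41282245  1.7856072  -0.08751794  0.84437523 -2.50931105] [ 0.4077434   0.30542537  1.73449622 -0.07869562  1.00300059 -2.51578945]
[array([-0.85733773,  0.28117365, -0.28958788]), array([-0.85733773,  0.28117365, -0.28958788]), array([-0.85733773,  0.28117365, -0.28958788])]
```

View pics/crop_scene.png

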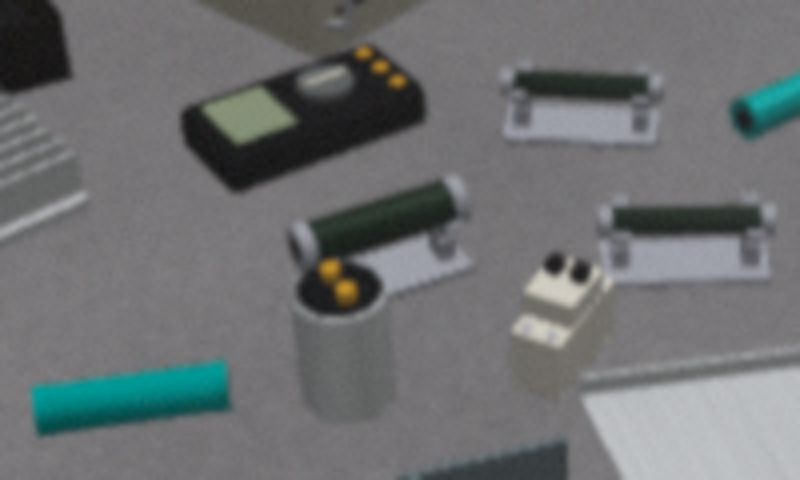

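```bash
python3 - <<'E'
from h import *
c=np.array([[303,243],[455,195],[379,219]])/4+[160,130]-.4
E=onplane("scene",c,.048);print(E, np.linalg.norm(E[0]-E[1]),np.arctan2(*(E[0]-E[1])[[1,0]]))
P=cloud("scene",np.load("scene0.npy"));print(P[181:189:2,255])
Pt=cloud("top",np.load("top0.npy"))
# cross-section from both clouds: circle fit r=16 in y,z
from scipy.optimize import least_squares
q=np.concatenate([X.reshape(-1,3) for X in(P,Pt)])
q=q[(abs(q[:,0]-.654)<.03)&(abs(q[:,1]+.16)<.025)&(q[:,2]>.048)&(q[:,2]<.08)];print(len(q))
f=lambda p:np.hypot(q[:,1]-p[0]-p[2]*(q[:,0]-.654),q[:,2]-p[1])-.016
print(least_squares(f,[-.16,.048,0],loss='soft_l1',f_scale=.002).x)
E
```

```text
[[ 0.70602046 -0.1653716   0.048     ]
 [ 0.59367869 -0.1639314   0.048     ]
 [ 0.65070317 -0.16462678  0.048     ]] 0.1123510036683798 -0.012819095260417324
[[ 0.65121536 -0.15703679  0.06414404]
 [ 0.65260441 -0.15474927  0.05949773]
 [ 0.65425077 -0.15184272  0.05533647]
 [ 0.65636153 -0.14781381  0.05207566]]
445
[-0.16170859  0.04766027 -0.01831371]
```

```bash
cat >> h.py <<'E'
C=np.array([.653,-.162,.048]); ty=-.013
QP=tool([np.sin(ty),-np.cos(ty),0],[0,0,-1])
E
python3 - <<'E'
from h import *
move_to(C+ez*.16,QP);print(get_clock(),get_ee_pos())
line_to(C+ez*.03,velocity=.15)
print(line_to(C,velocity=.08,contact_N=8),get_ee_pos(),get_force())
grip(.028,20);print(get_clock(),get_grip_width(),get_force())
line_to(C+ez*.14,velocity=.12);print(get_clock(),get_grip_width(),get_force(),get_ee_pos())
for n in("scene","top"): cv2.imwrite(f"pics/{n}1.png",camera(n)[0][:,:,::-1])
E
```

```text
3.1417 [ 0.65317505 -0.1611496   0.20804052]
False [ 0.65265625 -0.16194426  0.04734762] [ 0.7835854  -0.30747026  0.56958112]
5.6167 0.031071892805830045 [0.02804532 5.64853108 2.13473423]
6.9333 0.031630046085071105 [-0.72361314  0.19320446 -2.15347182] [ 0.65243827 -0.16186869  0.18698758]
```

View pics/scene1.png

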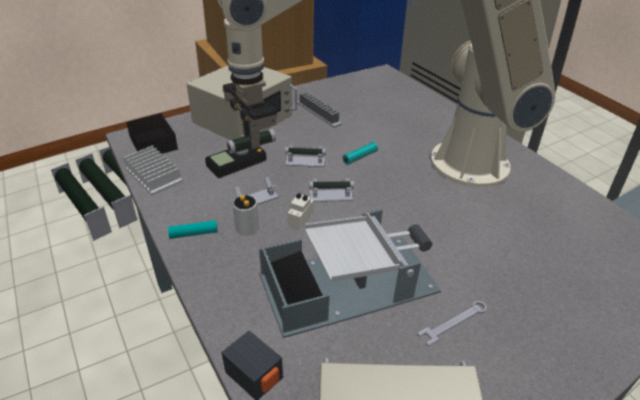

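```bash
cat >> h.py <<'E'
QL=tool(cx,-NT)
E
python3 - <<'E'
from h import *
print(solve_ik(LOAD+NT*.11,QL))
move_to(LOAD+NT*.11,QL);print(get_clock())
line_to(LOAD+NT*.028,velocity=.1); hold(.2);print(get_clock(),get_ee_pos()-LOAD,(get_ee_pos()-LOAD)@NT,get_force(),get_grip_width())
for n in("scene","top"):
    im,d=camera(n); cv2.imwrite(f"pics/{n}2.png",im[:,:,::-1]); np.save(f"{n}2.npy",d)
s=cv2.imread("pics/scene2.png")[190:310,250:450]; t=cv2.imread("pics/top2.png")[120:270,180:310]
cv2.imwrite("pics/c2.png",np.hstack([cv2.resize(s,(500,300)),cv2.resize(t,(260,300))]))
E
```

```text
[ 0.40887776  0.2939817   1.72673759 -0.0778876   1.02222359  0.6252276 ]
8.5083
9.675 [-0.00295818  0.000792    0.02855436] 0.028714368304566723 [-0.187712    0.04819618 -1.64982961] 0.03134035944252237
```

View pics/c2.png

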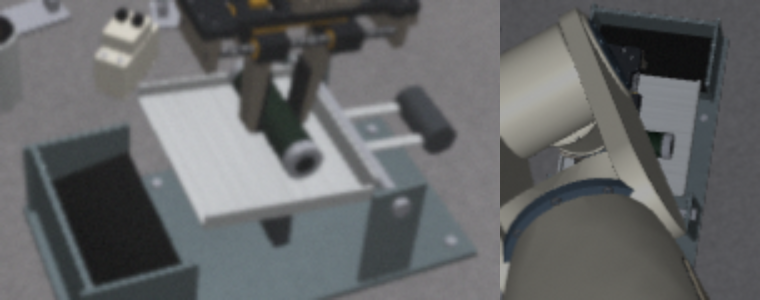

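The tube hangs crosswise about 12 mm above the tray, parallel to the lip. Next I lower it in small steps until the force or the tray shows contact.

```bash
python3 - <<'E'
from h import *
d0=np.load("scene2.npy");
def front():  # tray plane height near front-corner area, scene view px
    im,d=camera("scene");P=cloud("scene",d);p=P[236:270,318:345].reshape(-1,3);return np.nanmedian(p[:,2])*1e3,im
P=cloud("scene",d0);print(np.nanmedian(P[236:270,318:345].reshape(-1,3)[:,2])*1e3)
for h in(.020,.018,.017,.016,.0155,.015):
    line_to(LOAD+NT*h,velocity=.03);hold(.15);z,im=front()
    f=get_force();print(h,((get_ee_pos()-LOAD)@NT).round(5),f.round(2),z.round(2),get_clock())
    if f[2]>-1.65+.35: break
cv2.imwrite("pics/s3.png",cv2.resize(im[180:310,240:460],None,fx=3.5,fy=3.5)[:,:,::-1])
E
```

```text
119.39089500551803
0.02 0.02004 [-0.41 -0.59 -1.22] 119.35 10.3917
```

View pics/s3.png

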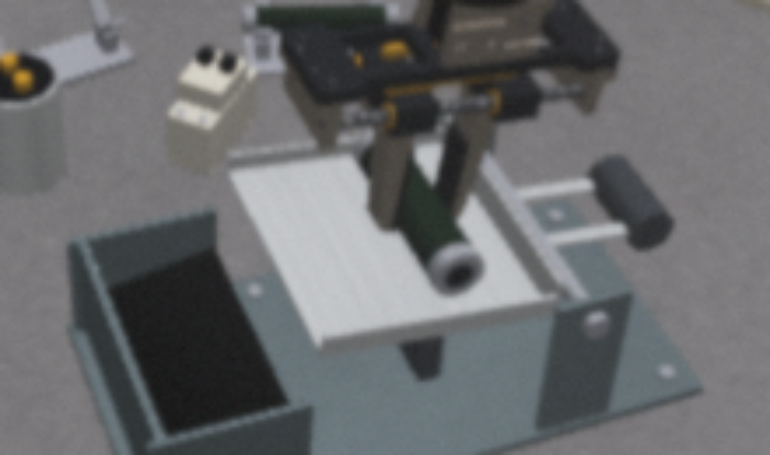

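```bash
python3 - <<'E'
from h import *
def front():
    im,d=camera("scene");P=cloud("scene",d);p=P[236:270,318:345].reshape(-1,3);return np.nanmedian(p[:,2])*1e3,im
for h in(.018,.017,.0163,.0156,.0150,.0144):
    line_to(LOAD+NT*h,velocity=.03);hold(.15);z,im=front()
    f=np.mean([(hold(.02),get_force())[1] for _ in range(5)],0);print(h,((get_ee_pos()-LOAD)@NT).round(5),f.round(2),z.round(2),get_clock())
    if z<118.7: break
cv2.imwrite("pics/s4.png",cv2.resize(im[180:310,240:460],None,fx=3.5,fy=3.5)[:,:,::-1])
E
```

```text
0.018 0.01804 [-0.35 -0.05 -1.69] 119.3 10.925
0.017 0.01702 [ 0.42  0.31 -1.63] 119.32 11.4583
0.0163 0.0163 [-0.49 -0.26 -1.8 ] 119.4 11.9917
0.0156 0.01562 [-0.3   0.24 -1.29] 118.89 12.525
0.015 0.01502 [-0.51  0.02 -1.34] 117.71 13.0583
```

View pics/s4.png

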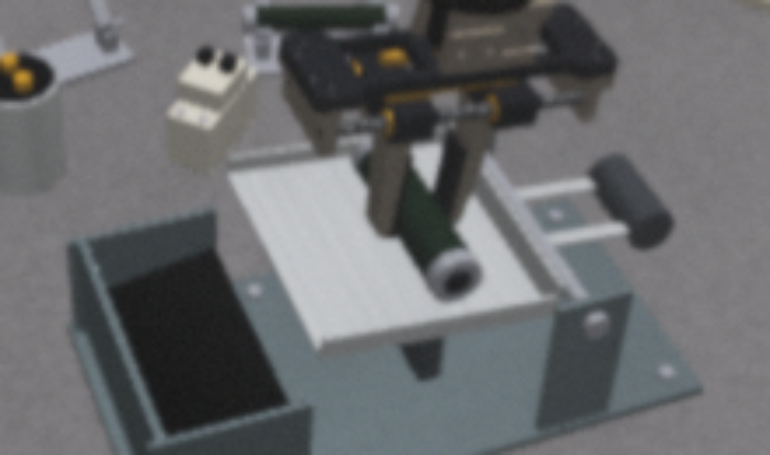

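Contact was at about 15.8 mm, where the tray front starts to dip. I'll back off to the lightest touch, release with a limited opening to stay clear of the lip, and retract along the tray normal.

```bash
python3 - <<'E'
from h import *
line_to(LOAD+NT*.0157,velocity=.03);hold(.25)
t0=get_clock();grip(.056);t1=get_clock()
line_to(LOAD+NT*.10,velocity=.25);print(t0,t1,get_clock(),get_grip_width(),get_force())
ims=[]
for i in range(8):
    im,d=camera("scene");P=cloud("scene",d);ims.append(cv2.resize(im[180:330,240:460],None,fx=.9,fy=1)[:,:,::-1]);
    hold(.25)
print(get_clock())
cv2.imwrite("pics/seq.png",np.vstack([np.hstack(ims[:4]),np.hstack(ims[4:])]))
E
```

```text
13.5583 14.1 14.5833 0.0559254611828382 [-0.38589464 -0.8194362   0.40047204]
16.9833
```

View pics/seq.png

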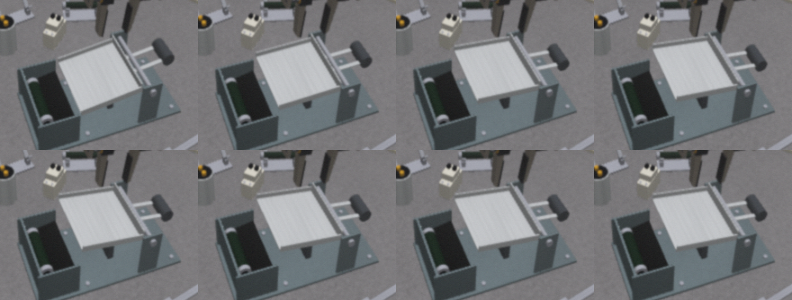

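The tube is in the trough and the tray has swung back. I'll move well clear and check everything.

```bash
python3 - <<'E'
from h import *
p=get_ee_pos(); line_to(p+[-.03,0,.06],velocity=.2)
move_j([1.216,0.353,1.633,0,1.155,-0.002]);hold(.5)
a=[]
for n in("scene","top"):
    im,d=camera(n);cv2.imwrite(f"pics/{n}5.png",im[:,:,::-1])
    o=cv2.imread(f"pics/{n}0.png");df=cv2.absdiff(o,im[:,:,::-1].copy()).max(2)
    a.append(im[:,:,::-1]); m=cv2.morphologyEx((df>40).astype(np.uint8),cv2.MORPH_OPEN,np.ones((3,3)))
    nn,l,s,c=cv2.connectedComponentsWithStats(m);print(n,[(x[:5].tolist()) for x in s[1:] if x[4]>8])
P=cloud("top",d);m=P[165:205,225:262].reshape(-1,3);m=m[(m[:,2]>.09)&(m[:,2]<.14)]
A=np.c_[m[:,:2],np.ones(len(m))];co=np.linalg.lstsq(A,m[:,2],rcond=None)[0];print("slope",np.hypot(*co[:2]),get_clock(),get_force())
cv2.imwrite("pics/fin.png",np.vstack([cv2.resize(x,(480,300)) for x in a]))
E
```

```text
scene [[238, 176, 36, 21, 412], [630, 198, 6, 8, 36], [604, 202, 15, 34, 239], [610, 208, 21, 34, 273], [629, 243, 11, 21, 126], [270, 257, 12, 6, 53], [635, 264, 5, 7, 33], [285, 294, 14, 8, 88]]
top [[235, 131, 4, 11, 40], [274, 136, 5, 11, 48], [381, 148, 14, 36, 410], [21, 335, 5, 4, 18], [34, 340, 7, 4, 24], [44, 344, 12, 4, 40], [57, 347, 8, 5, 36], [67, 352, 8, 4, 26], [94, 360, 5, 9, 31], [62, 366, 6, 12, 41]]
slope 0.11841927036866193 19.8583 [ 0.58924123 -0.36390358 -0.52063546]
```

View pics/fin.png

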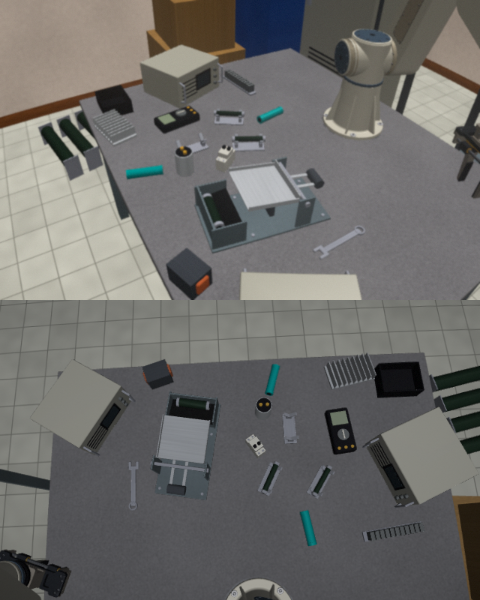

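Only the tube's old and new places and the gripper differ from the starting pictures, and the tray slope is back to 0.118.

```bash
python3 -c "
from workcell import *
hand_in();print(get_clock())"
```

```text
the job is handed in; nothing more can be done
the job is handed in; nothing more can be done
```

The thick tube is in the receiving trough, and I handed the job in at about 19.9 s of the 38 s allowed.

- **What I did:** I took the thick tube (top view px 388,167) off its stand and lowered it crosswise onto the tray at the load point. I stopped at light contact, opened the fingers to 56 mm to stay clear of the rear lip, and backed away along the tray's normal.
- **Tipping:** While I was finding contact, the gripped tube dipped the tray front about 1.7 mm. I backed that off before letting go. My first picture after the release already shows the tube in the trough and the tray swinging back, so I have no picture of the tipping itself.
- **Final checks:** The tube lies in the trough, and the empty tray is back at its rest slope (0.118 measured, 0.12 expected). Before and after pictures differ only where the tube was, where it is now, and at the parked gripper, so the slim tubes and everything else look unmoved.
- **Weak points:** Force readings varied by about ±0.5 N, too coarse to detect the tray contact, so I judged it from the camera depth of the tray instead. Closing the gripper also showed a brief 5.6 N sideways force on the tool, but the stand did not visibly move.

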